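# Free the ratchet pawl and press the hold-down lever onto the block

### The arm

A 6-joint arm with a two-finger parallel gripper is mounted at the origin on a cart in front of the work surface, level with it; the furniture and walls round the work are solid. World frame = base frame: x ahead of the robot, y to its left, z up, the work surface at z = 0. Lengths are in m, angles in rad, forces in N, time in s.
With the tool pointing down it reaches from about 0.3 to 0.875 m from the base axis. Payload 6.4 kg.
Tool frame: the origin (TCP) lies midway between the tips of the shut fingers; the grasp point (between the pads) lies robot.grasp_offset behind it (robot.grasp_offset is the distance from the TCP to the grasp point, in m); z points along the fingers, y is the direction in which the jaws open and shut (so a half turn about z gives the same grasp; the last joint's range is limited). The gripper opens to 85 mm and grips with 20 to 120 N. Pads are 22 mm wide; open, the fingers measure 114 mm over their backs; the gripper's body (76 mm by 85 mm) begins 54 mm behind the grasp point. The pads swing forward as they close: fully open they stand 13 mm farther back than shut.
Start: joints at [-1.435, 0.181, 1.607, -0, 1.354, -0.206], TCP at [0.193, -0.542, 0.231] pointing down, gripper open.
Joint ranges: [-2.99, 2.99], [-0.89, 2.07], [0.3, 2.58], [-1.14, 4.28], [0, 2.63], [-3.12, 3.12]. Speed limits (rad/s): [2.57, 2.57, 3.01, 3.14, 3.14, 3.14].

### API

Orientations are given as a rotation vector (axis times angle).
In Python, from station import monitor, snapshot, workorder, boxes_of, silhouettes, mark_of, robot gives the robot as it stands.
- The arm moves only by the shell command python3 -m jog 'ROWS'. ROWS is a JSON object of lists of equal length, an entry for each row: "translation": the shift along the world's x, y, z in mm, a list of three; "twist": the turn about the world's z in rad; "fingers": the closure, from -1 (fully open) to 1 (shut), so that 0 is half open. In form: {"translation": [[x, y, z], ...], "twist": [twist, ...], "fingers": [fingers, ...]}. A call has exactly 8 rows; each row is the pose to reach, as a shift and turn from the pose measured when the call began; what a row does not reach only later rows make up. A row lasts 1/8 s, in which the tool goes at most 62.5 mm and 10.7 degrees, less where a joint would pass 70% of its speed; a pose out of reach is approached as far as the arm can. A call with a gripper value outside its range is refused whole. The fingers move at their own pace and stop on an object; the grip force is fixed at half the most. Time passes only in rows, so rows that repeat a pose let the fingers close, or fill a call up. It gives the time, the measured TCP pose, the force and the opening at its end, in the units of the state.
- monitor.get_obs(): the state, without advancing time (a new reading comes with each control period).
- snapshot(name): name is "scene" or "top"; returns a dict with "frame" (420x560x3 uint8, blue, green, red), "z_map" (420x560 float32, m along the optical axis (not along the pixel's ray), 0 where there is no reading), "fx", "fy", "cx", "cy" (pixels), "camera_from_world" (4x4, takes a point from world to camera coordinates). Camera axes: x right, y down, z forward; pixel columns grow to the right and rows downward; lengths in m; the calibration is good to about 2 mm. A picture is of the moment at which its call begins.
- workorder.close_job(): hands the job in, once; it reports no verdict.
Trained networks look in a picture, given as the dict that the camera call returned (one of the last four; its "shot" number tells which), for a name from the list of things; names that differ only in an ending like _2 or _b are one class to them, and where a whole thing is asked for, a point or a joint stands for the part that bears it (a point fixed in the world has none). Each returns a list of dicts, best first, with "confidence" (0 to 1); they miss things now and then, are a little off and sometimes report something else, mostly with a low value. They report only what shows in the picture. A call takes as long as a camera call. They do not tell look-alikes from the thing itself.
- boxes_of(picture, label): "uv" ([column, row] in pixels, amid what is visible of it).
- silhouettes(picture, label): "region" (420x560 bool, what is visible of it) and "uv" ([column, row] in pixels, amid what is visible of it).
- mark_of(picture, label): "uv" ([column, row] in pixels: a listed point, or the origin of a listed thing).
The state is a dict: "t": time; "joint_positions": joint angles; "joint_velocities": joint speeds; "joint_torque": joint torques, N m; "tool_pos": TCP position; "ee_rot": TCP orientation; "wrist_force": force on the tool from outside, world axes, zero at the start; "moment": the same for the moment, N m; "opening": finger opening in m.
Only numpy, scipy, OpenCV 4.12 (cv2) and the standard library are available. Lean on these libraries where they do the work, as an engineer would, in place of code of your own. Each camera call takes 0.05 s, during which the arm holds its last target. There are 200 camera calls.

### The job

Two identical ratchet hold-downs are screwed to the bench; on the one that has the wooden block on its board, press the pawl's thumb plate down as far as it goes, so that the pawl swings free of the teeth, then push the raised lever down until its rubber pad lies on the block, and leave it there. Only push with the fingertips: do not grip or lift anything, do not force the lever against the engaged pawl and do not slam it onto the block. Leave the block where it lies, and the empty hold-down and the things around alone.

Things in the scene. Friction and masses are not known exactly. Their poses are not given: they have to be found in the camera images.
- holder_a: Base of the holder WITH the wooden block under its pad: fixed plywood board 130 x 240 x 12 mm with two steel cheeks, up to 114 mm above the bench. Origin: centre of its underside; +y the way the lever points, z up. Lever axle along x at y -55, z 96 mm; pawl pin along x at y -79, z 48 mm. Its place on the bench and yaw vary.
- lever_a (a joint): Lever angle: 0 = raised stop, 48 degrees above level; grows as it comes down; 0.838 = level, where the pad lies on a block; 0.95 = lower stop. Starts at 0.03 to 0.11. A stiff axle keeps it where it is left; with the pawl free about 6 N straight down, 100 mm out from the axle, moves it. With the pawl engaged the hub's teeth stop it at about 0.13.
- pawl_a (a joint): Pawl angle: 0 = nose engaged in the ratchet teeth, 0.34 = swung fully free (stop). Its nose leaves the teeth at about 0.2. A stiff pin keeps it where it is left: no spring. About 3 N down on its thumb plate turns it.
- tail_a (a point): Centre of the top of the pawl's thumb plate, 20 mm wide, 26 mm long, dark steel, 70 mm from the pawl pin towards the holder's -y end; starts about 64 mm above the bench, goes down about 24 mm.
- grip_a (a point): Point on the lever's upper face, on its centre line, 120 mm from the axle, over the pad; 102 mm above the bench when the lever is level. The lever is a grey bar 12 mm thick, reaching 180 mm from the axle, 28 mm wide over the outer 85 mm. Below this point a stem carries a rubber pad 32 mm across, its face 43 mm below the bar's middle.
- holder_b: Base of the second, identical holder, EMPTY, to be left alone: fixed plywood board 130 x 240 x 12 mm with two steel cheeks, up to 114 mm above the bench. Origin: centre of its underside; +y the way the lever points, z up. Lever axle along x at y -55, z 96 mm; pawl pin along x at y -79, z 48 mm. Its place on the bench and yaw vary.
- lever_b (a joint): Lever angle: 0 = raised stop, 48 degrees above level; grows as it comes down; 0.838 = level, where the pad lies on a block; 0.95 = lower stop. Starts at 0.03 to 0.11. A stiff axle keeps it where it is left; with the pawl free about 6 N straight down, 100 mm out from the axle, moves it. With the pawl engaged the hub's teeth stop it at about 0.13.
- pawl_b (a joint): Pawl angle: 0 = nose engaged in the ratchet teeth, 0.34 = swung fully free (stop). Its nose leaves the teeth at about 0.2. A stiff pin keeps it where it is left: no spring. About 3 N down on its thumb plate turns it.
- tail_b (a point): Centre of the top of the pawl's thumb plate, 20 mm wide, 26 mm long, dark steel, 70 mm from the pawl pin towards the holder's -y end; starts about 64 mm above the bench, goes down about 24 mm.
- grip_b (a point): Point on the lever's upper face, on its centre line, 120 mm from the axle, over the pad; 102 mm above the bench when the lever is level. The lever is a grey bar 12 mm thick, reaching 180 mm from the axle, 28 mm wide over the outer 85 mm. Below this point a stem carries a rubber pad 32 mm across, its face 43 mm below the bar's middle.
- block_center (a point): Centre of the loose wooden block, 56 x 111 x 41 mm, lying flat across holder a's board, its top 53 mm above the bench; it must stay where it lies.
- tape_roll: Small dark roll of tape, 53 mm across, 19 mm high. Bystander; origin at its underside.
- small_clamp: Small black spring clamp, 102 mm long, 14 mm high. Bystander; origin at its underside.
- driver: Screwdriver with red handle, 229 mm long, 29 mm thick. Bystander; origin at its underside.
- hex_key: Small L-shaped hex key, 88 mm long, 4 mm thick, lying flat between the two holders. Bystander; origin at its underside.
There are look-alikes about, which are no part of the job. Of the things that look like the part that bears block_center, the larger one is meant.

How it is judged:
On the way, in this order (a step that is already met when the one before it is completed fails the run):
1. the pawl is pressed free of the teeth, the lever still raised (value of joint pawl_a above 0.24 rad and value of joint lever_a below 0.2 rad), for 0.2 s.
2. the lever is pushed down until its pad lies on the block (value of joint lever_a between 0.81 and 0.875 rad), for 0.2 s.
At the end, for the whole second after the job is handed in: Lever a is down with its pad on the block (lever angle 0.81 to 0.875 rad, i.e. within about 3 mm) and at rest, pawl a is still free of the teeth (over 0.22 rad), the block is within 20 mm of where it lay and flat on the board, and the empty holder is as it was (all of step 2 and velocity of joint lever_a below 0.05 rad/s and value of joint pawl_a above 0.22 rad and distance of block_center from where it was at the start of the episode below 0.02 m and height (world z) of block_center below 0.04 m and value of joint lever_b below 0.18 rad and value of joint pawl_b below 0.12 rad); the robot touches nothing.
It fails at once if the lever was forced past the engaged pawl, or pushed with over 30 N against it (value of joint pawl_a below 0.1 rad and (value of joint lever_a between 0.22 and 0.75 rad or contact force between the fingers and lever_a above 30 N)).
It fails at once if the empty hold-down was operated (not (value of joint lever_b below 0.18 rad and value of joint pawl_b below 0.12 rad)).
It fails at once if the block was lifted or shifted (distance of block_center from where it was at the start of the episode above 0.03 m or height (world z) of block_center above 0.045 m).
It fails at once if the lever was slammed or squeezed onto the block (over 60 N) (contact force between lever_a and block above 60 N).
It fails at once if a thing around the work was lifted or pushed away (distance of any of tape_roll, small_clamp, driver, hex_key from where it was at the start of the episode above 0.03 m).
It also fails if it takes over 51 s, if anything falls off the work surface, if the arm or the gripper's body presses on something with over 40 N, if the wrist force passes 120 N, or if a joint passes its speed limit or range.

## Working session

There is one attempt and no reset: what is moved stays moved. The work goes in short steps, Python scripts to look and compute and a shell command to move; the robot and the scene stay as the last step left them, time stands still between calls to the robot, and variables do not carry over. Pictures are saved under pics/ and viewed, about 8 in all and at most 12, crops included, and the job is handed in when it is done.

```bash
mkdir -p pics; ls; cat > h.py <<'E'
import numpy as np, cv2
from station import monitor, snapshot, workorder, boxes_of, silhouettes, mark_of, robot
def world(p,uv,z=None):
    u,v=int(round(uv[0])),int(round(uv[1])); 
    w=p["z_map"][max(v-1,0):v+2,max(u-1,0):u+2]; w=w[w>0]; d=np.median(w) if z is None else 1
    T=np.linalg.inv(p["camera_from_world"])
    r=np.array([(uv[0]-p["cx"])/p["fx"],(uv[1]-p["cy"])/p["fy"],1])
    if z is None: return T[:3,:3]@(r*d)+T[:3,3]
    k=T[:3,:3]@r; return T[:3,3]+k*(z-T[2,3])/k[2]
def cloud(p,mask=None):
    m=p["z_map"]>0
    if mask is not None: m&=mask
    v,u=np.nonzero(m); d=p["z_map"][v,u]
    T=np.linalg.inv(p["camera_from_world"])
    P=np.c_[(u-p["cx"])/p["fx"]*d,(v-p["cy"])/p["fy"]*d,d]
    return P@T[:3,:3].T+T[:3,3]
def pix(p,X):
    c=p["camera_from_world"]@np.r_[X,1]; return c[:2]/c[2]*[p["fx"],p["fy"]]+[p["cx"],p["cy"]]
E
python3 - <<'E'
from h import *
np.set_printoptions(precision=3,suppress=True)
print(robot.grasp_offset)
for n in ("top","scene"):
    p=snapshot(n); im=p["frame"].copy()
    for l in ["holder_a","tail_a","grip_a","block_center","tape_roll","small_clamp","driver","hex_key"]:
        for d in mark_of(p,l):
            if d["confidence"]<.2: continue
            print(n,l,round(d["confidence"],2),np.round(d["uv"]),world(p,d["uv"]))
            cv2.circle(im,tuple(int(x) for x in d["uv"]),3,(0,0,255),1); cv2.putText(im,l[:6],tuple(int(x)+4 for x in d["uv"]),0,.35,(0,255,255),1)
    cv2.imwrite(f"pics/{n}0.png",im)
E
```

```text
pics
0.0187
top holder_a 0.89 [329. 236.] [ 0.545 -0.175  0.19 ]
top holder_a 0.6 [180. 261.] [0.476 0.229 0.136]
top tail_a 0.5 [226. 272.] [0.448 0.108 0.065]
top tail_a 0.43 [379. 225.] [ 0.589 -0.34   0.063]
top grip_a 0.81 [159. 257.] [0.487 0.277 0.187]
top grip_a 0.76 [328. 236.] [ 0.544 -0.171  0.192]
top block_center 0.82 [257. 277.] [0.432 0.02  0.03 ]
top block_center 0.59 [162. 252.] [0.499 0.27  0.181]
top tape_roll 0.52 [253. 163.] [0.785 0.035 0.001]
top tape_roll 0.32 [199. 190.] [0.698 0.202 0.001]
top small_clamp 0.75 [178. 261.] [0.477 0.233 0.142]
top small_clamp 0.52 [271. 191.] [ 0.696 -0.021  0.009]
top driver 0.89 [196. 189.] [0.699 0.208 0.011]
top hex_key 0.44 [267. 238.] [ 0.553 -0.009 -0.   ]
scene holder_a 0.93 [270. 355.] [0.471 0.271 0.053]
scene holder_a 0.74 [332. 190.] [ 0.549 -0.197  0.013]
scene tail_a 0.71 [319. 288.] [0.449 0.11  0.065]
scene grip_a 0.82 [336. 143.] [ 0.536 -0.138  0.223]
scene grip_a 0.74 [260. 324.] [0.481 0.28  0.191]
scene block_center 0.85 [341. 268.] [0.432 0.025 0.031]
scene tape_roll 0.54 [209. 224.] [0.764 0.056 0.019]
scene small_clamp 0.63 [323. 287.] [0.443 0.105 0.066]
scene small_clamp 0.62 [249. 220.] [ 0.689 -0.004  0.014]
scene driver 0.7 [194. 290.] [0.691 0.217 0.016]
scene hex_key 0.59 [304. 248.] [ 0.537 -0.003  0.   ]
```

View pics/top0.png

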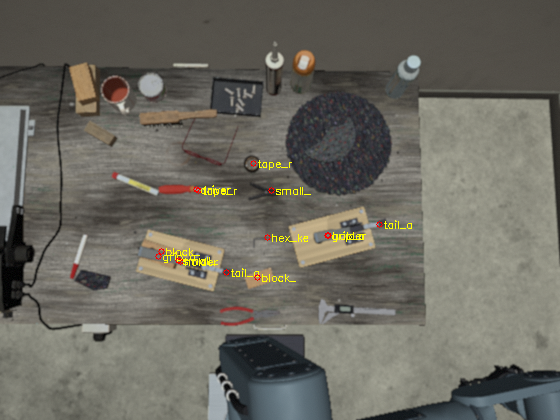

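View pics/scene0.png

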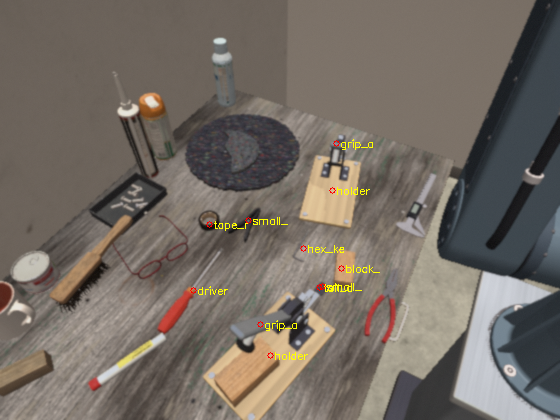

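The block lies on the left holder (top ≈180,260; scene ≈270,355). The right holder (top 330,237) is empty. Candidates for the block are the one on the board (scene ≈247,375, larger) and a small loose one on the bench (scene 341,268, a look-alike). So holder a is the left one. Next I fit its board.

```bash
python3 - <<'E'
from h import *
np.set_printoptions(precision=4,suppress=True)
P={n:snapshot(n) for n in("top","scene")}
for n,p in P.items():
    C=cloud(p); c=np.array([.475,.22])
    near=np.linalg.norm(C[:,:2]-c,axis=1)<.16
    B=C[near&(C[:,2]>.007)]
    # keep the board connected: z 7..17mm
    b=B[B[:,2]<.06]
    for nm,q in(("board",B[(B[:,2]<.017)]),("block",B[(B[:,2]>.046)&(B[:,2]<.058)])):
        (cx,cy),(w,h),a=cv2.minAreaRect((q[:,:2]*1000).astype(np.float32)); print(n,nm,len(q),cx,cy,w,h,a)
    for l in("tail_a","grip_a"):
        for d in mark_of(p,l): print(n,l,d["confidence"],np.round(d["uv"]),world(p,d["uv"]))
    hi=B[B[:,2]>.12]
    if len(hi)>10:
        m=hi.mean(0);u,s,v=np.linalg.svd(hi-m,full_matrices=False);print("lever",m,v[0],hi.min(0),hi.max(0))
p=P["scene"]; cr=p["frame"][255:420,195:350]; cv2.imwrite("pics/crop1.png",cv2.resize(cr,None,fx=3.6,fy=3.6,interpolation=cv2.INTER_CUBIC))
E
```

```text
top board 2101 475.26275634765625 220.91683959960938 298.6028137207031 294.0419921875 33.261451721191406
top block 345 478.32855224609375 239.35064697265625 255.25933837890625 53.90510177612305 71.75650787353516
top tail_a 0.71 [228. 271.] [0.4497 0.1036 0.0664]
top tail_a 0.43 [381. 224.] [ 0.5914 -0.3445  0.0625]
top grip_a 0.88 [327. 233.] [ 0.5508 -0.169   0.1929]
top grip_a 0.71 [161. 257.] [0.485  0.2727 0.1792]
lever [0.4861 0.2626 0.1743] [-0.1781 -0.7212 -0.6694] [0.4551 0.1784 0.121 ] [0.512  0.3224 0.2323]
scene board 4286 481.1883850097656 251.33001708984375 240.20162963867188 131.18882751464844 76.17500305175781
scene block 2005 477.58612060546875 245.55770874023438 243.1277618408203 55.8812141418457 72.25850677490234
scene tail_a 0.82 [320. 287.] [0.4484 0.1088 0.0651]
scene tail_a 0.37 [274. 352.] [0.4683 0.2631 0.0522]
scene grip_a 0.61 [258. 321.] [0.4872 0.2759 0.1879]
scene grip_a 0.6 [337. 144.] [ 0.5344 -0.1368  0.2234]
lever [0.4835 0.2737 0.1755] [-0.1799 -0.7641 -0.6195] [0.4546 0.1651 0.12  ] [0.5091 0.3239 0.2296]
```

View pics/crop1.png

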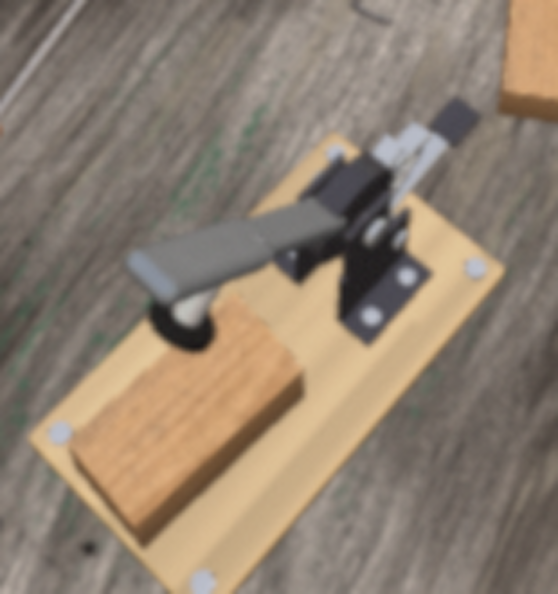

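The scene fit gives a board of 240×131 mm, which matches the given size: centre (0.481, 0.251), lever axis at 76.2°. That predicts the tail at (0.446, 0.107), and it was measured at (0.4485, 0.109, 0.065). The crop confirms the block lies under the lever pad and the dark thumb plate is at the far end.

```bash
python3 - <<'E'
from h import *
from scipy.spatial.transform import Rotation as R
o=monitor.get_obs(); M=R.from_rotvec(o["ee_rot"]).as_matrix()
print(o["tool_pos"],o["t"]); print(M.round(3)); print("tool y yaw deg",np.degrees(np.arctan2(M[1,1],M[0,1])))
E
```

```text
[ 0.1927261  -0.54176464  0.23127789] 1.2
[[ 0.942  0.335 -0.   ]
 [ 0.335 -0.942  0.   ]
 [-0.    -0.    -1.   ]]
tool y yaw deg -70.41899584104885
```

```bash
python3 -m jog '{"translation":[[20,55,0],[40,110,0],[60,165,0],[82,220,0],[105,275,0],[128,330,0],[150,385,0],[170,440,0]],"twist":[0.12,0.25,0.37,0.5,0.62,0.74,0.87,0.99],"fingers":[1,1,1,1,1,1,1,1]}'
```

```text
t: 2.2
tool_pos: [0.3633, -0.1001, 0.2318]
ee_rot: [2.466, 1.944, 0.001]
wrist_force: [0.6, -0.9, -0.2]
opening: -0.0001
```

```bash
python3 -m jog '{"translation":[[20,50,0],[42,103,0],[63,155,-20],[84,206,-50],[84,206,-100],[84,206,-138],[84,206,-138],[84,206,-138]],"twist":[0,0,0,0,0,0,0,0],"fingers":[1,1,1,1,1,1,1,1]}'
python3 - <<'E'
from h import *
np.set_printoptions(precision=4,suppress=True)
p=snapshot("scene"); t=snapshot("top"); print(monitor.get_obs()["tool_pos"])
for q in(p,t):
    for d in mark_of(q,"tail_a"): print(d["confidence"],np.round(d["uv"]),world(q,d["uv"]))
a=cv2.resize(p["frame"][225:325,270:370],(500,500),interpolation=cv2.INTER_CUBIC)
b=cv2.resize(t["frame"][240:300,196:256],(300,300),interpolation=cv2.INTER_CUBIC)
im=np.zeros((500,800,3),np.uint8); im[:,:500]=a; im[:300,500:]=b; cv2.imwrite("pics/c2.png",im)
E
```

```text
t: 3.2
tool_pos: [0.4484, 0.1058, 0.0952]
ee_rot: [2.465, 1.943, 0.003]
wrist_force: [-0.5, 0.4, -0.1]
opening: 0.0001
[0.449  0.1057 0.0958]
0.52 [321. 286.] [0.4474 0.1058 0.0665]
0.51 [384. 226.] [ 0.5922 -0.3695  0.0006]
0.31 [202. 191.] [0.6965 0.1929 0.0013]
```

View pics/c2.png

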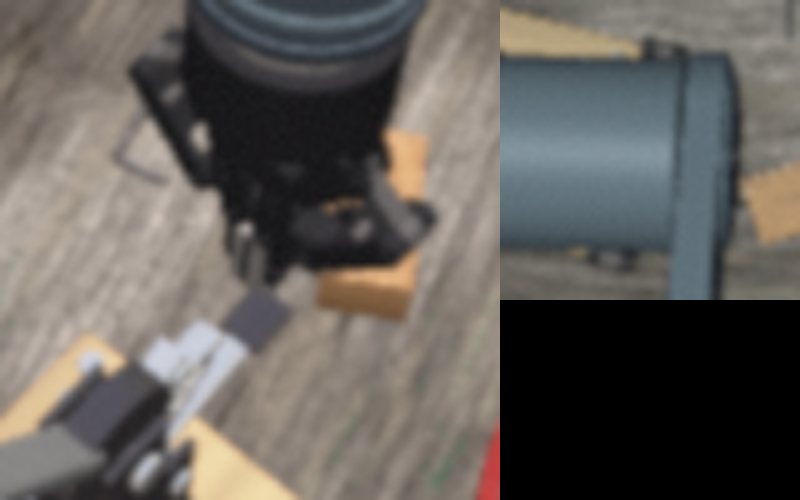

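The picture shows the shut fingertips directly over the dark thumb plate (crop 255,320). I press in steps.

```bash
python3 -m jog '{"translation":[[-1,0,-12],[-1,0,-24],[-1,0,-29],[-1,0,-34],[-1,0,-39],[-1,0,-44],[-1,0,-48],[-1,0,-50]],"twist":[0,0,0,0,0,0,0,0],"fingers":[1,1,1,1,1,1,1,1]}'
```

```text
t: 4.4
tool_pos: [0.4479, 0.1056, 0.0454]
ee_rot: [2.464, 1.942, 0.005]
wrist_force: [-1.4, -3.2, 4.1]
opening: -0.0005
```

```bash
python3 -m jog '{"translation":[[0,0,-2],[0,0,-3],[0,0,-4],[0,0,-5],[0,0,-6],[0,0,-7],[0,0,-7],[0,0,-7]],"twist":[0,0,0,0,0,0,0,0],"fingers":[1,1,1,1,1,1,1,1]}'
```

```text
t: 5.4
tool_pos: [0.4484, 0.1058, 0.0402]
ee_rot: [2.463, 1.942, 0.006]
wrist_force: [-8.3, -2.2, 23.1]
opening: -0.0002
```

The thumb plate is at its stop: z 0.040 as given, and the force rose to 23 N. I now lift straight up and go above the lever.

```bash
python3 -m jog '{"translation":[[0,0,20],[0,0,80],[0,0,140],[0,0,200],[8,40,225],[22,96,225],[36,152,225],[42,182,215]],"twist":[0,0,0,0,0,0,0,0],"fingers":[1,1,1,1,1,1,1,1]}'
python3 - <<'E'
from h import *
np.set_printoptions(precision=4,suppress=True)
p=snapshot("scene"); print(monitor.get_obs()["tool_pos"])
for l in("tail_a","grip_a"):
    for d in mark_of(p,l): print(l,d["confidence"],np.round(d["uv"]),world(p,d["uv"]))
print(pix(p,np.array([.4470,.1066,.040])),pix(p,np.array([.4470,.1066,.064])))
cv2.imwrite("pics/c3.png",cv2.resize(p["frame"][215:415,180:380],(600,600),interpolation=cv2.INTER_CUBIC))
E
```

```text
t: 6.4
tool_pos: [0.4909, 0.2908, 0.2555]
ee_rot: [2.462, 1.945, 0.01]
wrist_force: [-0.0, 0.1, -0.7]
opening: 0.0001
[0.49   0.2927 0.2532]
tail_a 0.67 [321. 289.] [0.4487 0.0968 0.0385]
grip_a 0.91 [259. 321.] [0.4877 0.2744 0.1863]
[319.8281 292.7927] [320.7285 287.018 ]
```

View pics/c3.png

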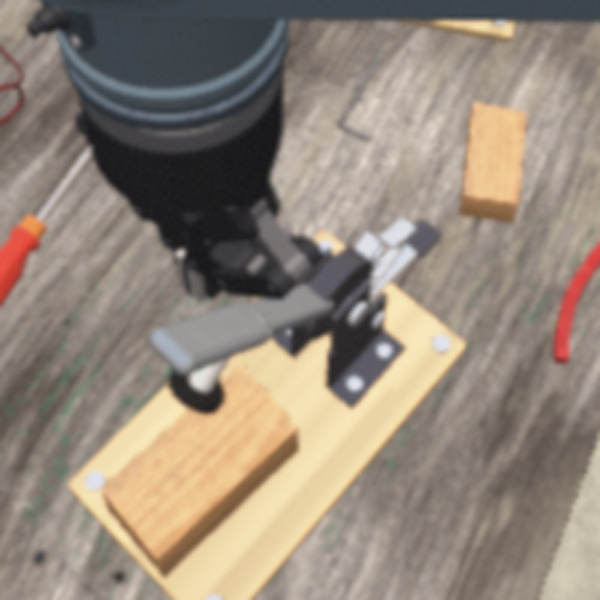

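The plate stays down (z ≈0.039, crop 425,235) and the lever is still raised and untouched. Now I push the lever along its arc.

```bash
python3 -m jog '{"translation":[[0,0,-25],[0,-2,-42],[0,0,-50],[1,4,-57],[3,12,-68],[5,18,-78],[6,23,-87],[7,28,-98]],"twist":[0,0,0,0,0,0,0,0],"fingers":[1,1,1,1,1,1,1,1]}'
```

```text
t: 7.55
tool_pos: [0.4979, 0.3178, 0.1577]
ee_rot: [2.462, 1.946, 0.009]
wrist_force: [-1.0, 2.1, 6.5]
opening: 0.0002
```

```bash
python3 -m jog '{"translation":[[1,4,-7],[2,7,-13],[2,9,-20],[2,10,-26],[3,11,-32],[3,12,-37],[3,13,-41],[3,14,-43]],"twist":[0,0,0,0,0,0,0,0],"fingers":[1,1,1,1,1,1,1,1]}'
```

```text
t: 8.55
tool_pos: [0.5013, 0.3315, 0.1145]
ee_rot: [2.461, 1.945, 0.009]
wrist_force: [0.9, -3.3, 4.4]
opening: 0.0
```

```bash
python3 -m jog '{"translation":[[0,0,-2],[0,0,-4],[0,0,-6],[0,0,-7],[0,0,-8],[0,0,-9],[0,0,-10],[0,0,-10]],"twist":[0,0,0,0,0,0,0,0],"fingers":[1,1,1,1,1,1,1,1]}'
```

```text
t: 9.55
tool_pos: [0.5012, 0.3316, 0.1044]
ee_rot: [2.461, 1.945, 0.009]
wrist_force: [2.0, 2.9, 4.4]
opening: 0.0003
```

```bash
python3 -m jog '{"translation":[[0,0,-0.5],[0,0,-1],[0,0,-1.5],[0,0,-2],[0,0,-2.5],[0,0,-2.5],[0,0,-2.5],[0,0,-2.5]],"twist":[0,0,0,0,0,0,0,0],"fingers":[1,1,1,1,1,1,1,1]}'
```

```text
t: 10.55
tool_pos: [0.5012, 0.3315, 0.1019]
ee_rot: [2.461, 1.945, 0.009]
wrist_force: [1.9, 3.5, 4.2]
opening: -0.0001
```

```bash
python3 -m jog '{"translation":[[0,0,-0.4],[0,0,-0.8],[0,0,-1.2],[0,0,-1.5],[0,0,-1.5],[0,0,-1.5],[0,0,-1.5],[0,0,-1.5]],"twist":[0,0,0,0,0,0,0,0],"fingers":[1,1,1,1,1,1,1,1]}'
```

```text
t: 11.55
tool_pos: [0.5013, 0.3316, 0.1017]
ee_rot: [2.461, 1.945, 0.009]
wrist_force: [-3.3, 0.9, 13.7]
opening: 0.0002
```

The pad is on the block: z stopped at 0.1017 (level) and the force rose to 13.7 N. I lift off and check.

```bash
python3 -m jog '{"translation":[[0,0,3],[0,0,15],[0,0,50],[0,0,100],[-10,-40,130],[-30,-90,140],[-50,-140,140],[-60,-190,140]],"twist":[0,0,0,0,0,0,0,0],"fingers":[1,1,1,1,1,1,1,1]}'
python3 - <<'E'
from h import *
np.set_printoptions(precision=4,suppress=True)
p=snapshot("scene"); o=monitor.get_obs(); print(o["t"],o["tool_pos"],o["wrist_force"])
for l in("tail_a","grip_a","block_center"):
    for d in mark_of(p,l): print(l,round(d["confidence"],2),np.round(d["uv"]),world(p,d["uv"]))
C=cloud(p); u=np.array([.239,.971]); q=C[:,:2]-[.4812,.2513]; yl=q@u; xl=q@[.971,-.239]
m=(abs(xl)<.01)&(yl>.03)&(yl<.12)&(C[:,2]>.085); print("bar",m.sum(),np.polyfit(yl[m],C[m,2],1) if m.sum()>5 else 0, np.median(C[m,2]))
m=(abs(yl)<.13)&(abs(xl)<.07)&(C[:,2]>.046)&(C[:,2]<.058)&(yl>0); print("block top",m.sum(),cv2.minAreaRect((C[m,:2]*1000).astype(np.float32)))
cv2.imwrite("pics/c4.png",cv2.resize(p["frame"][120:420,180:380],(533,800)[:1]+(600,),interpolation=cv2.INTER_CUBIC))
E
```

```text
t: 12.55
tool_pos: [0.4397, 0.1401, 0.2417]
ee_rot: [2.46, 1.946, 0.008]
wrist_force: [1.2, 0.6, 0.8]
opening: 0.0002
12.6 [0.4391 0.1356 0.2414] [ 3.9443 -1.1074 -0.4813]
tail_a 0.66 [319. 294.] [0.4476 0.111  0.0433]
grip_a 0.86 [243. 359.] [0.4991 0.3147 0.1026]
block_center 0.93 [344. 272.] [0.4238 0.0313 0.0326]
block_center 0.74 [248. 369.] [0.4843 0.3227 0.098 ]
bar 656 [0.0051 0.1021] 0.10243983045758853
block top 861 ((498.19024658203125, 308.8399658203125), (109.29563903808594, 55.21604919433594), 71.46125793457031)
```

View pics/c4.png

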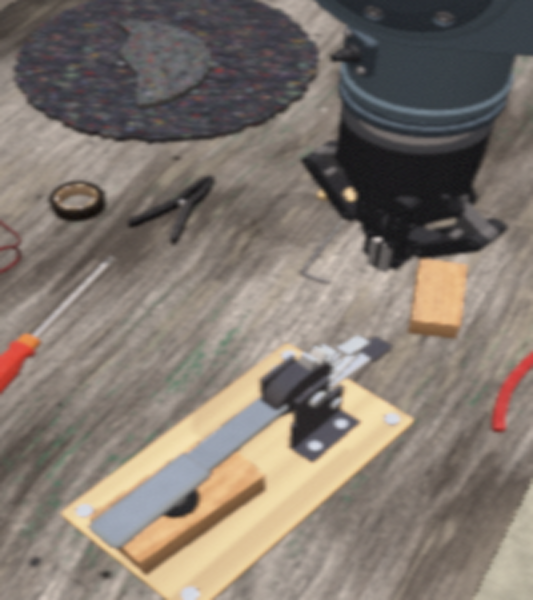

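The picture shows the lever level with its pad on the block (crop 180,500), the plate still down (375,348), and the arm clear. I hand in.

```bash
python3 -c "
from station import workorder; print(workorder.close_job())"
```

```text
the job is handed in; nothing more can be done
None
```

The job is done and handed in at about 12.6 s. On the left holder, the one with the block, I pressed the thumb plate to its stop. I then pushed the lever down along its arc until the pad lay on the block, and lifted the arm clear.

- **Pawl:** the plate stopped at z 0.040 with 23 N on the fingertips. Later looks put it at 0.039 and 0.043, so the pawl is still free of the teeth.
- **Lever:** the bar measured level afterwards, with its top at 102.4 mm against the given 102. The highest push reading on the lever was about 14 N, read only at the end of each move.
- **Block:** it lies flat at its place under the pad. I have no precise before-and-after shift: its first fit was mixed with other parts, and the network's best `block_center` marks were the small look-alike on the bench.
- **Surroundings:** the tape roll, clamp and hex key looked in place in the last view, as did the part of the screwdriver that showed. I did not measure them again. The empty holder was out of that view, and the arm never came near it.

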